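# Set the angle table on its setting block

## Robot

A 6-joint arm with a two-finger parallel gripper is mounted at the origin on a cart in front of the work surface, level with it; the furniture and walls round the work are solid. World frame = base frame: x ahead of the robot, y to its left, z up, the work surface at z = 0. Lengths are in m, angles in rad, forces in N, time in s.
With the tool pointing down it reaches from about 0.35 to 0.85 m from the base axis. Payload 8.1 kg.
Tool frame: the origin (TCP) lies at the centre of the arm's flange, where the gripper is bolted on; the fingertips stand 186 mm ahead of it and the grasp point (between the pads) lies 167 mm ahead of it (robot.grasp_offset is the distance from the TCP to the grasp point, in m); z points along the fingers, y is the line along which they close (so a half turn about z gives the same grasp; the last joint's range is limited). The gripper opens to 93 mm and grips with 3 to 60 N. Pads are 15 mm wide; open, the fingers measure 128 mm over their backs; the gripper's body (75 mm by 188 mm) begins 65 mm behind the grasp point.
Start: joints at [-1.217, 0.13, 1.488, -0, 1.523, -0.085], TCP at [0.255, -0.543, 0.405] pointing down, gripper open.
Joint ranges: [-2.96, 2.96], [-0.89, 2.26], [0.02, 2.5], [-1.34, 4.48], [0, 2.73], [-2.66, 2.66]. Speed limits (rad/s): [2.39, 2.39, 2.79, 3.14, 3.14, 3.14].

## Interface

Orientations are given as a rotation vector (axis times angle).
In Python, from plant import robot gives the robot as it stands.
- The arm moves only by the tool drive_tool, never from a script. Its argument "moves" is one flat list of numbers, 7 for each row, row after row: the finger opening in mm, from 0 to 93, then the shift along the tool's x, y, z in mm, then the turn, a rotation vector about the tool's x, y, z in degrees. A call has 1 to 8 rows; each row shifts and turns the commanded pose from where the row before left it, along the tool's axes as they then stand; what a row does not reach is not made up. A row lasts 1/10 s, in which the tool goes at most 50 mm and 8.59 degrees, less where a joint would pass 70% of its speed; a pose out of reach is approached as far as the arm can. A call is refused whole if a number of a shift passes 50 or a number of a turn 8.59, either way. A call with a gripper value outside its range is refused whole. The fingers move at their own pace and stop on an object; "grip_force" is the grip in N (left out, the last holds). Time passes only in rows, so rows that do not move let the fingers close. It gives the time, the measured TCP pose, the force, the opening and the grip force at its end, in the units of the state.
- robot.read_state(): the state, without advancing time (a new reading comes with each control period).
- robot.read_camera(name): name is "scene" or "side" or "wrist"; returns a dict with "color" (480x640x3 uint8, red, green, blue), "depth" (480x640 float32, m along the optical axis (not along the pixel's ray), 0 where there is no reading), "mtx" (3x3 intrinsics, pixels), "dist_coeffs" ([k1, k2, p1, p2, k3] as OpenCV has them; the pictures are not rectified), "R" (3x3) and "t" (3): a world point X has camera coordinates R X + t. Camera axes: x right, y down, z forward; pixel columns grow to the right and rows downward; lengths in m; the calibration is good to about 2 mm. A picture is of the moment at which its call begins.
- robot.close_job(): hands the job in; it is judged then, once.
The state is a dict: "t": time; "q": joint angles; "dq": joint speeds; "joint_torque": joint torques, N m; "tool_pos": TCP position; "orientation": TCP orientation; "force": force on the tool from outside, world axes, zero at the start; "wrist_torque": the same for the moment, N m; "opening": finger opening in m; "gripper_force": force on a finger pad.
Only numpy, scipy, OpenCV 4.12 (cv2) and the standard library are available. Lean on these libraries where they do the work, as an engineer would, in place of code of your own. Each camera call takes 0.05 s, during which the arm holds its last target. There are 200 camera calls.

## Task

Set the angle table to its 20 degree angle: take the shorter of the two setting blocks, stand it upright in the middle of the steel pad on the table's base and let go of it, then swing the raised leaf down until its roller rests on top of the block. Leave the taller block where it stands.

Things in the scene. Friction and masses are not known exactly. Their poses are not given: they have to be found in the camera images.
- angle_table: Angle table (wooden sine plate) fixed to the bench: base board 270 (x) x 130 (y) x 18 mm, origin at centre of underside, +x from hinge end to pad end. Steel pad 60 (x) x 84 (y) mm centred at x = 88, y = 0, top at z = 20 mm. Hinge axis along y at x = -100, z = 30 mm. On it turns the leaf, which starts steeply raised above the hinge end, clear of the pad.
- roller (a point): Centre of the steel roller (20 mm diameter, 90 mm long, along y) under the leaf's free end, 200 mm from the hinge axis. The leaf is a light wooden board 130 mm wide, 12 mm thick, ending 215 mm from the axis. Its upper face is 22 mm above the line from hinge axis to roller centre (square to the board) and faces away from the pad when raised; a 13 mm dark lip crosses it over the hinge.
- leaf (a joint): Leaf angle, rad: 0 = level, grows as the free end rises (to 1.6). Roller resting on a block of height h on the pad: sin(angle) = h / 200 mm, so 0.347 (20 degrees) on the short block, 0.524 on the tall. The stiff hinge holds the leaf while steeper than about 0.85; below about 0.75 it sinks slowly by its own weight. 2 to 4 N on the upper face near the free end swings it down.
- short_block: The shorter setting block, dark hardwood between two steel end caps, 36 (x) x 50 (y) x 68 mm high, standing upright, loose, about 0.18 kg; origin at the centre of its underside, z up.
- tall_block: The taller setting block, made alike, 36 (x) x 50 (y) x 100 mm high, standing upright, loose; origin at the centre of its underside, z up. Not to be moved.
Not all that is in view belongs to the job. Leave any purple look-alike of the short_block alone.

How it is judged:
On the way:
1. the short block stands upright on the pad, let go, while the leaf is still raised (x of short_block in the frame of angle_table between 0.073 and 0.103 m and y of short_block in the frame of angle_table between -0.024 and 0.024 m and z of short_block in the frame of angle_table below 0.023 m and angle between short_block's own z axis and vertical below 0.17 rad and contact force between short_block and the fingers below 0.1 N and value of joint leaf above 0.7 rad), for 0.2 s.
At the end, for the whole second after the job is handed in: The short block stands upright (within 10 degrees) on the steel pad, within 15 mm of the pad's middle along the table and 24 mm across it, and the leaf is at rest on it: leaf angle 0.320 to 0.375 rad (20 degrees within about 1.5) (x of short_block in the frame of angle_table between 0.073 and 0.103 m and y of short_block in the frame of angle_table between -0.024 and 0.024 m and z of short_block in the frame of angle_table below 0.023 m and angle between short_block's own z axis and vertical below 0.17 rad and value of joint leaf between 0.32 and 0.375 rad and velocity of joint leaf between -0.05 and 0.05 rad/s and linear speed of short_block below 0.02 m/s); the robot touches nothing.
It fails at once if the tall block is moved more than 30 mm (distance of tall_block from where it was at the start of the episode above 0.03 m).
It also fails if it takes over 64 s, if anything falls off the work surface, if the arm or the gripper's body presses on something with over 40 N, if the wrist force passes 120 N, or if a joint passes its speed limit or range.

## Working session

There is one attempt and no reset: what is moved stays moved. The work goes in short steps, Python scripts to look and compute and a tool call to move; the robot and the scene stay as the last step left them, time stands still between calls to the robot, and variables do not carry over. Pictures are saved under pics/ and viewed, at most 10 in all, crops included, and the job is handed in when it is done.

Besides the shell and the picture viewer there is one more tool, called after "Emit:" as name(argument=value, ...) on one line, values as JSON. drive_tool: Moves the arm, as the interface text tells. Its arguments: {"type":"object","properties":{"moves":{"type":"array","items":{"type":"number"}},"grip_force":{"type":"number"}},"required":["moves"]}

```bash
mkdir -p pics
cat > h.py <<'E'
import numpy as np, cv2
from plant import robot
from scipy.spatial.transform import Rotation as Rn
def cloud(c):
    d=c["depth"];h,w=d.shape
    u,v=np.meshgrid(np.arange(w),np.arange(h))
    p=cv2.undistortPoints(np.stack([u,v],-1).reshape(-1,1,2).astype(np.float64),c["mtx"],c["dist_coeffs"]).reshape(h,w,2)
    P=np.dstack([p[...,0]*d,p[...,1]*d,d])
    W=(P-c["t"])@c["R"]
    W[d==0]=np.nan
    return W
def save(c,n): cv2.imwrite(n,cv2.cvtColor(c["color"],cv2.COLOR_RGB2BGR))
E
python3 - <<'E'
from h import *
for n in("scene","side"):
    c=robot.read_camera(n);save(c,f"pics/{n}0.png");np.save(f"{n}0.npy",cloud(c));print(n,-c["R"].T@c["t"])
print(robot.read_state())
E
```

```text
scene [-0.23671503  0.69049854  0.69635273]
side [0.31091743 0.72469734 0.43338514]
{'t': 0.1, 'q': array([-1.21741004e+00,  1.31079737e-01,  1.48918337e+00, -1.33692360e-06,
        1.52299424e+00, -8.53818259e-02]), 'dq': array([-0.00025424, -0.00019034, -0.0028453 , -0.00087668,  0.00101076,
       -0.00099471]), 'joint_torque': array([ 7.48457023e-04, -5.61340392e+01, -4.93097377e+01,  7.71761360e-02,
        2.90386862e-02, -4.98880161e-05]), 'tool_pos': array([ 0.25485201, -0.54295457,  0.40378848]), 'orientation': array([-3.06468387e+00, -6.83341137e-01,  3.51248311e-04]), 'force': array([ 0.23556259,  0.26517453, -0.40440967]), 'wrist_torque': array([ 0.0193031 ,  0.01916888, -0.04285088]), 'gripper_force': 0.0, 'opening': 0.0930571731605484}
```

View pics/scene0.png

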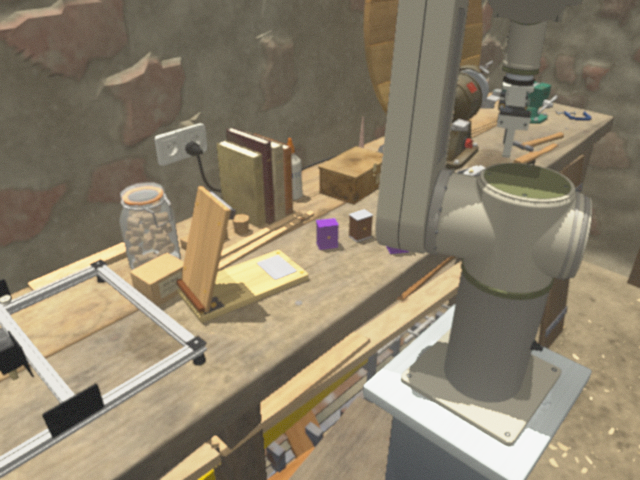

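View pics/side0.png

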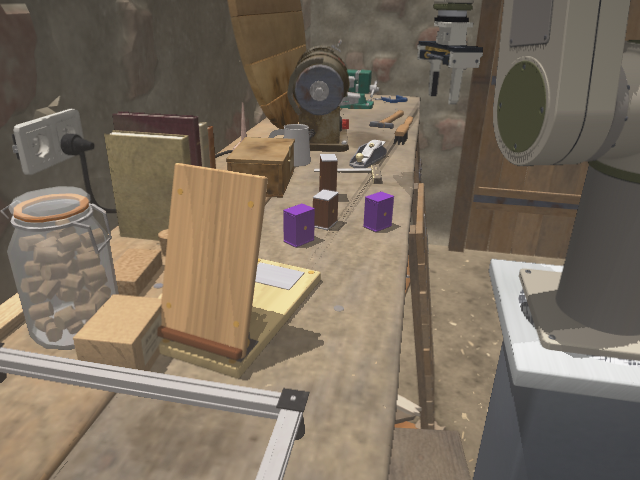

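Side view: the dark blocks with steel caps are at (326,210), shorter and nearer, and (328,178), taller and behind. Two purple look-alikes are at (299,226) and (378,212). The short block is the brown one at (326,210). I'll confirm this in a crop and measure it.

Run:
```python
from h import *
im=cv2.imread("pics/side0.png");cv2.imwrite("pics/crop.png",cv2.resize(im[140:300,230:420],None,fx=4,fy=3.7,interpolation=cv2.INTER_CUBIC)[:600])
W=np.load("side0.npy");S=np.load("scene0.npy")
col=cv2.cvtColor(im,cv2.COLOR_BGR2RGB).astype(int)
def rep(n,W,v0,v1,u0,u1,z0,z1):
    p=W[v0:v1,u0:u1].reshape(-1,3);p=p[np.isfinite(p).all(1)];p=p[(p[:,2]>z0)&(p[:,2]<z1)]
    r=cv2.minAreaRect((p[:,:2]*1000).astype(np.float32)) if len(p)>3 else None
    print(n,len(p),p.mean(0).round(4),np.percentile(p[:,2],[2,98]).round(4),r)
for v,u in[(196,325),(215,320),(215,332),(158,328),(180,328),(210,298),(197,380),(275,275),(240,220),(285,300),(338,200),(180,180),(182,260),(369,240),(345,162)]: print(u,v,W[v,u].round(4))
rep("short top side",W,186,232,310,342,.060,.075)
rep("short all",W,186,232,310,342,.02,.075)
rep("tall top",W,150,202,316,342,.093,.108)
rep("tall all",W,150,202,316,342,.075,.108)
print("scene")
for v,u in[(216,360),(230,355),(225,327),(268,278)]: print(u,v,S[v,u].round(4))
rep("short top scn",S,205,242,345,375,.060,.075)
hs=cv2.cvtColor(im,cv2.COLOR_BGR2HSV)
ok=np.isfinite(W).all(2)
# pad
g=(hs[...,1]<70)&ok&(W[...,2]>.012)&(W[...,2]<.028);g[:, :240]=0;g[:,330:]=0;g[:255]=0;g[320:]=0
p=W[g];print("pad",len(p),p.mean(0),cv2.minAreaRect((p[:,:2]*1000).astype(np.float32)))
# base top
b=(hs[...,1]>=90)&ok&(W[...,2]>.012)&(W[...,2]<.024);b[:,:150]=0;b[:,330:]=0;b[:250]=0;b[380:]=0
p=W[b];print("base",len(p),p.mean(0),cv2.minAreaRect((p[:,:2]*1000).astype(np.float32)))
for nm,W,a in(("leaf",W,(180,320,185,240)),("leafS",S,(205,290,200,215))):
    p=W[a[0]:a[1],a[2]:a[3]].reshape(-1,3);p=p[np.isfinite(p).all(1)];c=p.mean(0);n=np.linalg.svd(p-c,full_matrices=False)[2][2];print(nm,c,n,np.abs((p-c)@n).max())
```

```text
325 196 [ 0.4751 -0.2254  0.0676]
320 215 [ 0.4826 -0.2148  0.0294]
332 215 [ 0.4604 -0.2313  0.0248]
328 158 [ 0.4978 -0.3842  0.0997]
328 180 [ 0.4939 -0.3694  0.052 ]
298 210 [ 0.5121 -0.1434  0.0661]
380 197 [ 0.3655 -0.2469  0.0675]
275 275 [0.511  0.027  0.0196]
220 240 [0.5332 0.1927 0.1586]
300 285 [0.4652 0.0439 0.0166]
200 338 [0.5512 0.2366 0.0392]
180 180 [0.5956 0.1592 0.2204]
260 182 [0.4837 0.1786 0.2337]
240 369 [0.4938 0.2528 0.0133]
162 345 [0.6081 0.2328 0.0158]
short top side 254 [ 0.4767 -0.2233  0.0661] [0.0607 0.0687] ((483.3494567871094, -205.742919921875), (115.63909149169922, 36.2435302734375), 76.378662109375)
short all 846 [ 0.4772 -0.2287  0.0475] [0.0213 0.0683] ((479.6206970214844, -273.1902160644531), (49.10609817504883, 250.24667358398438), 5.9686455726623535)
tall top 140 [ 0.4983 -0.3885  0.0985] [0.0937 0.1006] ((499.28277587890625, -394.2449951171875), (35.6544189453125, 55.85389709472656), 18.021453857421875)
tall all 264 [ 0.4972 -0.3823  0.0918] [0.0761 0.1005] ((499.43798828125, -394.20025634765625), (35.95780563354492, 55.84637451171875), 18.0515193939209)
scene
360 216 [ 0.4725 -0.2296  0.0688]
355 230 [ 0.4707 -0.2093  0.0369]
327 225 [ 0.5014 -0.1361  0.0699]
278 268 [0.5025 0.0306 0.0244]
short top scn 201 [ 0.4744 -0.2333  0.0678] [0.0604 0.0718] ((476.4534606933594, -236.3006134033203), (53.463443756103516, 41.903568267822266), 72.9494857788086)
pad 882 [0.50779492 0.02702002 0.01944982] ((506.3385925292969, 21.140350341796875), (76.17704772949219, 100.6051254272461), 77.38600158691406)
base 821 [0.5287206  0.15814835 0.01694598] ((611.6639404296875, 96.92755889892578), (271.9754333496094, 293.6663513183594), 78.45154571533203)
leaf [0.5435532  0.19624688 0.14556797] [-0.19030319 -0.92996905 -0.31455089] 0.003909201896850162
leafS [0.52570073 0.19847094 0.1478615 ] [0.18477726 0.93371197 0.3066583 ] 0.05403865378867847
```

View pics/crop.png

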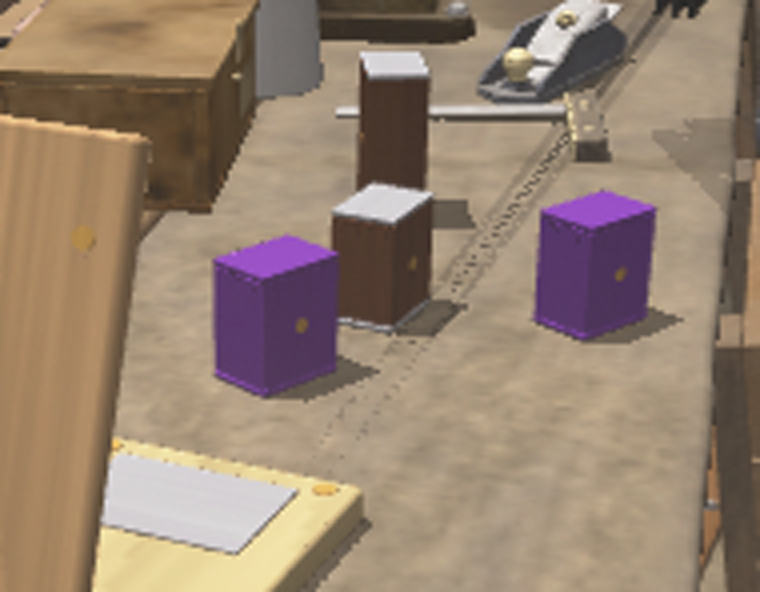

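The crop confirms it: a dark brown block with steel caps, shorter than the one behind it and distinct from both purple ones. Next I refine the block and pad poses by intersecting their outlines with the known heights.

Run:
```python
from h import *
def proj(c,px,z):
    p=cv2.undistortPoints(np.array(px,float).reshape(-1,1,2),c["mtx"],c["dist_coeffs"]).reshape(-1,2)
    d=np.c_[p,np.ones(len(p))]@c["R"];o=-c["R"].T@c["t"]
    return (o+d*((z-o[2])/d[:,2])[:,None])[:,:2]*1000
def seg(c,seed,z,name):
    hs=cv2.cvtColor(c["color"],cv2.COLOR_RGB2HSV)
    im=c["color"].astype(int);s=im[seed[1],seed[0]]
    m=(np.abs(im-s).max(2)<26).astype(np.uint8)
    n,l=cv2.connectedComponents(m,connectivity=4);m=(l==l[seed[1],seed[0]])
    v,u=np.nonzero(m);P=proj(c,np.c_[u,v],z).astype(np.float32)
    r=cv2.minAreaRect(P);print(name,m.sum(),s,"px",u.min(),u.max(),v.min(),v.max(),"mean",P.mean(0),"rect",[np.round(x,1) for x in r])
    q=cv2.approxPolyDP(cv2.convexHull(P),6,True).reshape(-1,2);print(q.round(0).tolist())
a=robot.read_camera("side");b=robot.read_camera("scene")
seg(a,(325,194),.068,"short side");seg(b,(361,216),.068,"short scene")
seg(a,(328,158),.1,"tall side")
seg(b,(278,268),.02,"pad scene");seg(a,(275,278),.02,"pad side")
seg(a,(299,211),.068,"purpA");seg(a,(380,198),.068,"purpB")
```

```text
short side 135 [214 212 214] px 314 337 190 199 mean [ 476.21103 -234.47939] rect [array([ 476.4, -234.6]), array([46.7, 33.3]), np.float64(75.4)]
[[497.0, -219.0], [466.0, -209.0], [455.0, -253.0], [487.0, -257.0]]
short scene 115 [233 233 232] px 351 371 210 218 mean [ 479.21072 -239.90237] rect [array([ 479.5, -239.9]), array([46.9, 33. ]), np.float64(76.5)]
[[494.0, -219.0], [467.0, -222.0], [459.0, -259.0], [484.0, -265.0], [492.0, -258.0]]
tall side 89 [216 212 215] px 320 336 154 159 mean [ 499.5712  -395.01062] rect [array([ 499.6, -395.3]), array([33.6, 41.3]), np.float64(16.2)]
[[522.0, -410.0], [510.0, -372.0], [479.0, -380.0], [490.0, -419.0]]
pad scene 519 [231 231 230] px 258 295 255 278 mean [515.3737    24.745886] rect [array([516.1,  24.2]), array([59.9, 84.8]), np.float64(78.7)]
[[560.0, 41.0], [485.0, 60.0], [473.0, 5.0], [548.0, -12.0]]
pad side 802 [217 212 214] px 256 303 262 288 mean [508.06796   27.525871] rect [array([513.3,  27.4]), array([59.2, 82.2]), np.float64(78.6)]
[[548.0, -10.0], [534.0, 53.0], [479.0, 62.0], [468.0, 8.0]]
purpA 174 [155  82 198] px 284 313 204 214 mean [ 511.24493 -144.93243] rect [array([ 511.2, -145.1]), array([48.9, 33.4]), np.float64(55.9)]
[[537.0, -133.0], [509.0, -120.0], [486.0, -156.0], [514.0, -170.0]]
purpB 140 [153  80 198] px 367 392 192 200 mean [ 367.02914 -250.83179] rect [array([ 366.9, -250.9]), array([48.9, 32.6]), np.float64(53.4)]
[[391.0, -239.0], [364.0, -229.0], [342.0, -263.0], [370.0, -274.0]]
```

Emit:
drive_tool(moves=[60,0,0,0,0,0,-8.5,60,0,0,0,0,0,-8.5,60,0,0,0,0,0,-8.5,60,0,0,0,0,0,-8.5,60,0,0,0,0,0,-8.5,60,0,0,0,0,0,-8.5,60,0,0,0,0,0,0], grip_force=15)

```text
t: 0.9
tool_pos: [0.2549, -0.5431, 0.4045]
orientation: [-2.47, -1.94, -0.0]
force: [0.0, -0.6, -0.2]
opening: 0.0598
gripper_force: 0.0
```

Emit:
drive_tool(moves=[60,40,16,0,0,0,0,60,40,16,0,0,0,0,60,40,16,0,0,0,0,60,40,16,0,0,0,0,60,40,16,0,0,0,0,60,40,16,0,0,0,0,60,40,16,0,0,0,0,60,0,0,0,0,0,0])

```text
t: 1.7
tool_pos: [0.433, -0.2944, 0.4048]
orientation: [-2.473, -1.937, -0.003]
force: [-0.7, -0.6, 0.4]
opening: 0.0601
gripper_force: 0.0
```

Emit:
drive_tool(moves=[60,34,14,20,0,0,0,60,33,15,20,0,0,0,60,0,0,0,0,0,0])

```text
t: 2.0
tool_pos: [0.4755, -0.2373, 0.3614]
orientation: [-2.47, -1.933, 0.001]
force: [-0.3, -0.4, 0.4]
opening: 0.06
gripper_force: 0.0
```

```bash
cat >> h.py <<'E'
def proj(c,px,z):
    p=cv2.undistortPoints(np.array(px,float).reshape(-1,1,2),c["mtx"],c["dist_coeffs"]).reshape(-1,2)
    d=np.c_[p,np.ones(len(p))]@c["R"];o=-c["R"].T@c["t"]
    return (o+d*((z-o[2])/d[:,2])[:,None])[:,:2]*1000
E
python3 - <<'E'
from h import *
c=robot.read_camera("wrist");save(c,"pics/w1.png");W=cloud(c)
m=(abs(W[...,2]-.068)<.006)&(np.hypot(W[...,0]-.477,W[...,1]+.236)<.04)
v,u=np.nonzero(m);P=proj(c,np.c_[u,v],.068).astype(np.float32);print(u.mean(),v.mean(),P.mean(0),cv2.minAreaRect(P))
s=robot.read_state();print(s["tool_pos"],Rn.from_rotvec(s["orientation"]).as_matrix().round(4))
E
```

```text
326.25548640681296 237.96069439895186 [ 478.13522 -237.01761] ((478.1709899902344, -237.5199432373047), (50.56032180786133, 35.30466842651367), 75.4469223022461)
[ 0.4750208  -0.23881524  0.36286885] [[ 0.2403  0.9707 -0.003 ]
 [ 0.9707 -0.2403  0.0018]
 [ 0.001  -0.0034 -1.    ]]
```

View pics/w1.png

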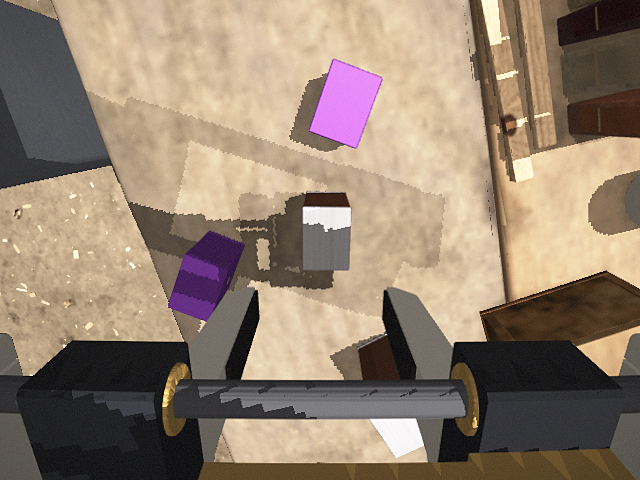

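The wrist view shows the steel cap at (327,238), purple blocks at (345,103) and (205,275), and the tall block at about (395,400). The fingers straddle the target and the path down is clear, so I descend.

Emit:
drive_tool(moves=[60,2,3,30,0,0,0,60,0,0,40,0,0,0,60,0,0,40,0,0,0,60,0,0,30,0,0,0,60,0,0,15,0,0,0,60,0,0,0,0,0,0])

```text
t: 2.65
tool_pos: [0.4771, -0.2393, 0.2081]
orientation: [-2.473, -1.932, 0.002]
force: [-0.4, 0.4, 0.2]
opening: 0.0601
gripper_force: 0.0
```

Emit:
drive_tool(moves=[25,0,0,0,0,0,0,25,0,0,0,0,0,0,25,0,0,0,0,0,0,25,0,0,0,0,0,0,25,0,0,0,0,0,0,25,0,0,0,0,0,0], grip_force=15)

```text
t: 3.25
tool_pos: [0.479, -0.2392, 0.2114]
orientation: [2.471, 1.936, 0.001]
force: [-2.2, 0.3, 7.3]
opening: 0.0361
gripper_force: 15.0
```

Emit:
drive_tool(moves=[25,0,0,-20,0,0,0,25,0,0,-30,0,0,0,25,0,0,-30,0,0,0,25,0,0,-30,0,0,0,25,0,0,0,0,0,0])

```text
t: 3.75
tool_pos: [0.4798, -0.2395, 0.325]
orientation: [2.467, 1.933, 0.005]
force: [0.1, -0.6, -2.2]
opening: 0.0361
gripper_force: 15.0
```

Emit:
drive_tool(moves=[25,35,-4,0,0,0,0,25,35,-4,0,0,0,0,25,35,-4,0,0,0,0,25,35,-4,0,0,0,0,25,35,-4,0,0,0,0,25,35,-4,0,0,0,0,25,30,-4,0,0,0,-2.5,25,0,0,0,0,0,0])

```text
t: 4.55
tool_pos: [0.5082, 0.0041, 0.3182]
orientation: [-2.424, -1.995, 0.001]
force: [0.2, -1.0, -2.5]
opening: 0.0357
gripper_force: 15.0
```

Run:
```python
from h import *
s=robot.read_state();print(s["tool_pos"],Rn.from_rotvec(s["orientation"]).as_matrix().round(3).tolist(),s["force"])
c=robot.read_camera("wrist");W=cloud(c)
hs=cv2.cvtColor(c["color"],cv2.COLOR_RGB2HSV)
m=(abs(W[...,2]-.02)<.006)&(hs[...,1]<50)&(np.hypot(W[...,0]-.515,W[...,1]-.026)<.07)
v,u=np.nonzero(m);P=proj(c,np.c_[u,v],.02).astype(np.float32);print(len(P),cv2.minAreaRect(P))
b=(W[...,2]>.05)&(W[...,2]<.19)&(np.hypot(W[...,0]-s["tool_pos"][0],W[...,1]-s["tool_pos"][1])<.05)
im=c["color"][...,::-1].copy();im[m]=(0,255,0);cv2.imwrite("pics/w2.png",im)
```

```text
[0.50822931 0.00413201 0.31824579] [[0.192, 0.981, -0.002], [0.981, -0.192, 0.002], [0.001, -0.002, -1.0]] [ 0.15505389 -0.97195098 -2.496346  ]
8471 ((514.6492309570312, 44.377296447753906), (94.39986419677734, 115.65679168701172), 78.95691680908203)
```

View pics/w2.png

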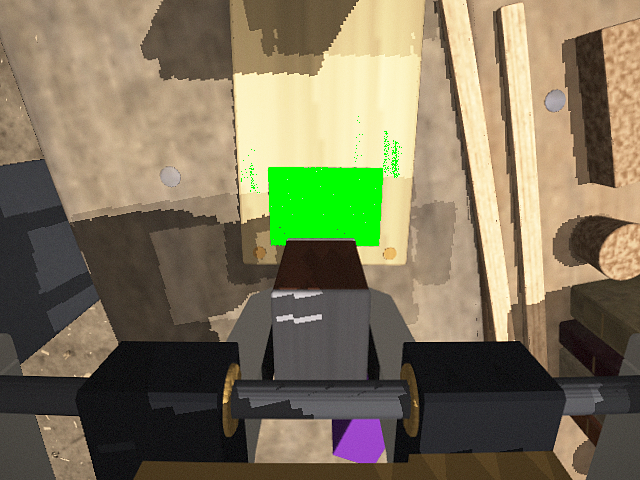

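The pad, highlighted green, spans u 269–382 and v 167–246, and the block is held straight in front of it. I'll project the pad corners.

Run:
```python
from h import *
c=robot.read_camera("wrist");P=proj(c,[(268.5,167.5),(382.5,167.5),(380,246),(271.5,245.5)],.02);print(P.round(1),P.mean(0))
for i in range(4): print(np.linalg.norm(P[i]-P[i-1]).round(1),end=" ")
s=robot.read_state();print(s["tool_pos"])
print("block underside far edge",proj(c,[(286,240),(356,240)],.1069).round(1))
```

```text
[[480.3  61.1]
 [561.1  45.2]
 [550.4 -13.5]
 [468.7   3. ]] [515.14943948  23.94798093]
59.3 82.3 59.7 83.3 [0.5082286  0.00148231 0.31848951]
block underside far edge [[494.2  30.2]
 [530.2  23.1]]
```

Emit:
drive_tool(moves=[25,22,3,0,0,0,0,25,0,0,0,0,0,0,25,0,0,25,0,0,0,25,0,0,25,0,0,0,25,0,0,20,0,0,0,25,0,0,10,0,0,0,25,0,0,0,0,0,0])

```text
t: 5.35
tool_pos: [0.5149, 0.021, 0.2379]
orientation: [-2.43, -1.988, 0.005]
force: [0.5, -0.9, -2.5]
opening: 0.0358
gripper_force: 15.0
```

Emit:
drive_tool(moves=[25,0,0,2,0,0,0,25,0,0,2,0,0,0,25,0,0,0,0,0,0])

```text
t: 5.65
tool_pos: [0.5163, 0.0218, 0.2365]
orientation: [2.43, 1.99, 0.002]
force: [-0.2, 0.1, -2.3]
opening: 0.0359
gripper_force: 15.0
```

Emit:
drive_tool(moves=[25,1,0,2,0,0,0,25,1,0,1,0,0,0,25,0,0,0,0,0,0])

```text
t: 5.95
tool_pos: [0.5163, 0.0241, 0.2327]
orientation: [-2.43, -1.991, 0.0]
force: [-0.4, 0.3, -2.9]
opening: 0.0355
gripper_force: 15.0
```

Emit:
drive_tool(moves=[25,0,0,1,0,0,0,25,0,0,0,0,0,0])

```text
t: 6.15
tool_pos: [0.5162, 0.0239, 0.2316]
orientation: [-2.43, -1.991, 0.0]
force: [0.6, 0.0, -3.3]
opening: 0.0355
gripper_force: 15.0
```

Emit:
drive_tool(moves=[25,0,0,1,0,0,0,25,0,0,0,0,0,0])

```text
t: 6.35
tool_pos: [0.5164, 0.0239, 0.2314]
orientation: [2.43, 1.991, 0.0]
force: [-3.5, 0.8, 4.2]
opening: 0.0361
gripper_force: 15.0
```

Emit:
drive_tool(moves=[25,0,0,1,0,0,0,25,0,0,0,0,0,0])

```text
t: 6.55
tool_pos: [0.5165, 0.0239, 0.2313]
orientation: [-2.43, -1.991, 0.0]
force: [-7.3, 0.3, 14.5]
opening: 0.0359
gripper_force: 15.0
```

Emit:
drive_tool(moves=[25,0,0,1,0,0,0,25,0,0,0,0,0,0])

```text
t: 6.75
tool_pos: [0.5165, 0.0239, 0.2308]
orientation: [-2.43, -1.991, -0.0]
force: [-10.8, 0.3, 18.5]
opening: 0.0355
gripper_force: 15.0
```

Emit:
drive_tool(moves=[25,0,0,-2,0,0,0,25,0,0,0,0,0,0,46,0,0,0,0,0,0,60,0,0,0,0,0,0,60,0,0,0,0,0,0,60,0,0,0,0,0,0,60,0,0,0,0,0,0,60,0,0,0,0,0,0])

```text
t: 7.55
tool_pos: [0.5163, 0.0239, 0.2307]
orientation: [2.43, 1.991, 0.0]
force: [0.8, -0.5, 0.4]
opening: 0.0598
gripper_force: 0.0
```

Emit:
drive_tool(moves=[60,0,0,-15,0,0,0,60,0,0,-30,0,0,0,60,0,0,-40,0,0,0,60,0,0,-40,0,0,0,60,0,0,0,0,0,0])

```text
t: 8.05
tool_pos: [0.5182, 0.0238, 0.3641]
orientation: [2.424, 1.986, 0.014]
force: [1.1, -0.8, 0.3]
opening: 0.0596
gripper_force: 0.0
```

Run:
```python
from h import *
c=robot.read_camera("side");save(c,"pics/s3.png");W=cloud(c)
c2=robot.read_camera("wrist");V=cloud(c2)
m=(abs(V[...,2]-.088)<.007)&(np.hypot(V[...,0]-.515,V[...,1]-.024)<.045)
v,u=np.nonzero(m);P=proj(c2,np.c_[u,v],.088).astype(np.float32);print(len(P),cv2.minAreaRect(P),V[m][:,2].mean())
p=W[180:320,185:240].reshape(-1,3);c0=p.mean(0);n=np.linalg.svd(p-c0,full_matrices=False)[2][2];print(c0,n)
s=robot.read_state();print(s["tool_pos"],s["q"])
```

```text
3527 ((516.4129638671875, 25.952835083007812), (49.818260192871094, 35.74039840698242), 78.5142822265625) 0.08729537704471792Traceback (most recent call last):
  File "<stdin>", line 6, in <module>
    u, s, vh = gufunc(a, signature=signature)
               ~~~~~~^^^^^^^^^^^^^^^^^^^^^^^^
    raise LinAlgError("SVD did not converge")
numpy.linalg.LinAlgError: SVD did not converge
```

View pics/s3.png

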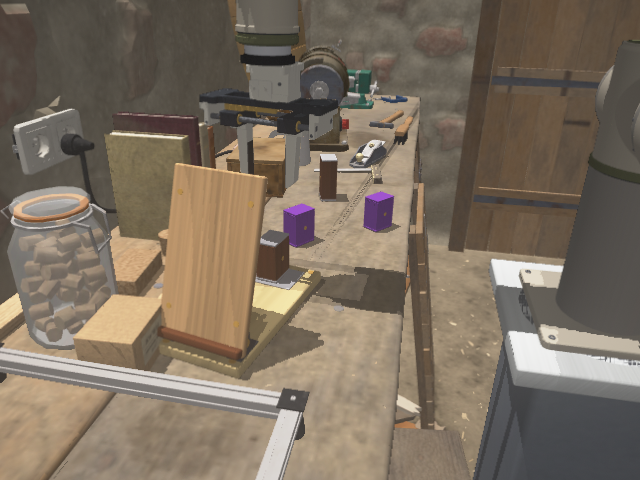

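The block stands on the pad 2 mm from its middle, seen at (272,255), and the leaf is still raised. Next I check the space behind the leaf and fit its plane.

Run:
```python
from h import *
ex=np.array([-.194,-.981]);ey=-np.array([-ex[1],ex[0]])*-1;O=np.array([.5322,.1103])
for n in("side","scene"):
    W=np.load(n+"0.npy").reshape(-1,3);W=W[np.isfinite(W).all(1)]
    T=np.c_[(W[:,:2]-O)@ex,(W[:,:2]-O)@ey,W[:,2]]
    k=(abs(T[:,1])<.055)&(T[:,2]>.08)&(T[:,2]<.2)&(T[:,0]>-.14)&(T[:,0]<-.04);p=T[k][:,[0,2]];vx,vz,x0,z0=cv2.fitLine(p.astype(np.float32),cv2.DIST_HUBER,0,.01,.01).ravel();print(n,len(p),"leaf angle",np.arctan2(vz,vx),x0,z0,"x at z=.2",x0+(.2-z0)*vx/vz)
    l=T[(abs(T[:,1])<.06)&(T[:,0]>-.1)&(T[:,0]<0)&(T[:,2]>.15)&(T[:,2]<.3)];print("top z",np.percentile(l[:,2],99))
    t=T[(T[:,2]>.13)&(T[:,2]<.5)&(T[:,0]>-.3)&(T[:,0]<.15)&(abs(T[:,1])<.25)&((abs(T[:,1])>.07)|(T[:,0]<-.14))]
    c=np.floor(t/.05).astype(int);a,k=np.unique(c,axis=0,return_counts=True);print((a[k>8]*50).tolist()[:40])
```

```text
side 7490 leaf angle 1.2506295 -0.0880656 0.1408466 x at z=.2 -0.06845184
top z 0.23961284108303185
[[-200, 100, 100], [-200, 150, 100], [-200, 150, 150], [-200, 150, 200], [-200, 200, 100], [-200, 200, 150], [-200, 200, 200], [-150, 100, 100], [-150, 100, 150], [-150, 150, 100], [-150, 150, 150], [-150, 150, 200], [-150, 200, 150], [-150, 200, 200], [-100, 150, 100], [-100, 150, 150], [-100, 200, 150], [100, 200, 150]]
scene 1540 leaf angle 1.250293 -0.08769238 0.14106666 x at z=.2 -0.06812957
top z 0.24208539946768673
[[-200, 100, 100], [-200, 150, 100], [-200, 150, 150], [-200, 150, 200], [-200, 200, 100], [-200, 200, 150], [-200, 200, 200], [-150, 100, 100], [-150, 100, 150], [-150, 150, 100], [-150, 150, 150], [-150, 150, 200], [-150, 200, 150], [-150, 200, 200], [-100, 150, 100], [-100, 150, 150], [-100, 200, 150]]
```

Emit:
drive_tool(moves=[0,0,0,-30,0,0,0,0,0,0,-30,0,0,0,0,0,0,-30,0,0,0,0,0,0,-30,0,0,0,0,0,0,0,0,0,0,0,0,0,0,0,0,0])

```text
t: 8.75
tool_pos: [0.5163, 0.0238, 0.475]
orientation: [-2.43, -1.99, 0.001]
force: [0.2, 0.1, -1.3]
opening: 0.0168
gripper_force: 0.0
```

Emit:
drive_tool(moves=[0,35,0,0,0,0,0,0,35,0,0,0,0,0,0,35,0,0,0,0,0,0,35,0,0,0,0,0,0,35,0,0,0,0,0,0,30,0,0,0,0,0,0,0,0,0,0,0,0])

```text
t: 9.45
tool_pos: [0.5562, 0.2279, 0.4721]
orientation: [-2.425, -1.993, 0.007]
force: [0.6, 0.2, -0.4]
opening: 0.0004
gripper_force: 0.0
```

```bash
cat >> h.py <<'E'
def tt():
    s=robot.read_state();ex=np.array([-.194,-.981]);O=np.array([.5322,.1103]);d=s["tool_pos"][:2]-O
    print("table x,y mm",(d@ex*1000).round(1),(d@np.array([.981,-.194])*1000).round(1),"tip z",(s["tool_pos"][2]*1000-186).round(1),"tool z",Rn.from_rotvec(s["orientation"]).as_matrix()[:,2].round(3),"F",s["force"].round(1),"t",s["t"],"open",s["opening"].round(4),"q",s["q"].round(2))
E
python3 -c "
from h import *
tt()"
```

```text
Traceback (most recent call last):
  File "h.py", line 19, in tt
    print("table x,y mm",(d@ex*1000).round(1),(d@np.array([.981,-.194])*1000).round(1),"tip z",(s["tool_pos"][2]*1000-186).round(1),"tool z",Rn.from_rotvec(s["orientation"]).as_matrix()[:,2].round(3),"F",s["force"].round(1),"t",s["t"],"open",s["opening"].round(4),"q",s["q"].round(2))
                                                                                                                                                                                                                                                  ^^^^^^^^^^^^^^^^^^
AttributeError: 'float' object has no attribute 'round'
```

Emit:
drive_tool(moves=[0,0,0,30,0,0,0,0,0,0,30,0,0,0,0,0,0,28,0,0,0,0,0,0,0,0,0,0])

```text
t: 9.85
tool_pos: [0.5548, 0.2235, 0.3805]
orientation: [-2.428, -1.987, 0.017]
force: [0.0, -0.8, -0.6]
opening: 0.0008
gripper_force: 0.0
```

Emit:
drive_tool(moves=[0,-10,0,0,0,0,0,0,-10,0,0,0,0,0,0,-10,0,0,0,0,0,0,-5,0,0,0,0,0,0,0,0,0,0,0,0])

```text
t: 10.35
tool_pos: [0.5499, 0.1895, 0.3889]
orientation: [2.431, 1.989, 0.002]
force: [-0.2, 0.6, -0.2]
opening: 0.0006
gripper_force: 0.0
```

Emit:
drive_tool(moves=[0,-5,0,0,0,0,0,0,-5,0,0,0,0,0,0,-5,0,0,0,0,0,0,-5,0,0,0,0,0,0,-5,0,0,0,0,0,0,-5,0,0,0,0,0,0,-5,0,0,0,0,0])

```text
t: 11.05
tool_pos: [0.5428, 0.1558, 0.3877]
orientation: [2.43, 1.991, -0.0]
force: [0.5, 0.9, -0.1]
opening: 0.0005
gripper_force: 0.6
```

```bash
sed -i 's/s\["opening"\].round(4)/s["opening"]/' h.py
cat >> h.py <<'E'
def leaf():
    c=robot.read_camera("side");W=cloud(c).reshape(-1,3);W=W[np.isfinite(W).all(1)]
    d=W[:,:2]-[.5322,.1103];X=d@[-.194,-.981];Y=d@[.981,-.194]
    k=(Y<-.04)&(Y>-.062)&(X>-.09)&(X<.11)&(W[:,2]>.075);p=np.c_[X,W[:,2]][k]
    vx,vz,x0,z0=cv2.fitLine(p.astype(np.float32),cv2.DIST_HUBER,0,.01,.01).ravel();print("leaf",np.arctan2(vz,vx)%np.pi,len(p),"end x,z",p[:,0].max(),p[:,1].max());return c
E
python3 -c "
from h import *
tt();leaf()"
```

```text
table x,y mm -46.7 1.6 tip z 201.7 tool z [-0. -0. -1.] F [ 0.5  0.9 -0.1] t 11.05 open 0.0005351014503931894 q [ 0.19  0.04  1.61 -0.    1.49  0.39]
leaf 1.4893497 2881 end x,z -0.015888476421521507 0.4301772732129631
```

```bash
sed -i 's/(W\[:,2\]>.075)/(W[:,2]>.075)\&(W[:,2]<.25)/' h.py
python3 -c "
from h import *
leaf()"
```

```text
leaf 1.0861497 1860 end x,z -0.018301302061943987 0.2295645435881539
```

Emit:
drive_tool(moves=[0,-5,0,2,0,0,0,0,-5,0,2,0,0,0,0,-5,0,2,0,0,0,0,-5,0,2,0,0,0,0,-5,0,2,0,0,0,0,-5,0,3,0,0,0,0,0,0,0,0,0,0])

```text
t: 11.85
tool_pos: [0.5367, 0.126, 0.374]
orientation: [-2.431, -1.99, 0.002]
force: [0.3, 0.3, 0.1]
opening: 0.0008
gripper_force: 0.0
```

```bash
python3 -c "
from h import *
tt();leaf()"
```

```text
table x,y mm -16.3 1.4 tip z 188.0 tool z [-0.001 -0.001 -1.   ] F [0.3 0.3 0.1] t 11.85 open 0.000780413172499552 q [ 0.14  0.02  1.66 -0.    1.46  0.34]
leaf 0.90351266 1943 end x,z 0.015884994085459396 0.21132025201510632
```

Emit:
drive_tool(moves=[0,-5,0,3,0,0,0,0,-5,0,3,0,0,0,0,-5,0,4,0,0,0,0,-5,0,4,0,0,0,0,-5,0,4,0,0,0,0,-5,0,4,0,0,0,0,-5,0,4,0,0,0,0,0,0,0,0,0,0])

```text
t: 12.7
tool_pos: [0.5297, 0.0918, 0.3478]
orientation: [-2.431, -1.989, 0.002]
force: [-0.5, -0.5, -0.3]
opening: 0.0002
gripper_force: 0.0
```

```bash
python3 -c "
from h import *
tt();leaf()"
```

```text
table x,y mm 18.6 1.2 tip z 161.8 tool z [-0.001 -0.    -1.   ] F [-0.5 -0.5 -0.3] t 12.7 open 0.00022431424139839398 q [ 0.08 -0.    1.73 -0.    1.41  0.28]
leaf 0.6440792 1684 end x,z 0.05745675252784519 0.1757421646571945
```

The leaf is at 0.64 rad, where it sinks by itself. I lift clear and wait.

Emit:
drive_tool(moves=[0,0,0,-20,0,0,0,0,0,0,-30,0,0,0,0,0,0,-40,0,0,0,0,0,0,-40,0,0,0,0,0,0,0,0,0,0,0,0,0,0,0,0,0,0,0,0,0,0,0,0,0,0,0,0,0,0,0])

```text
t: 13.55
tool_pos: [0.5298, 0.0925, 0.4768]
orientation: [-2.429, -1.99, 0.004]
force: [0.6, 0.1, 0.2]
opening: 0.0007
gripper_force: 0.0
```

Emit:
drive_tool(moves=[0,0,0,0,0,0,0,0,0,0,0,0,0,0,0,0,0,0,0,0,0,0,0,0,0,0,0,0,0,0,0,0,0,0,0,0,0,0,0,0,0,0,0,0,0,0,0,0,0,0,0,0,0,0,0,0])

```text
t: 14.35
tool_pos: [0.5301, 0.0925, 0.4788]
orientation: [2.43, 1.991, 0.0]
force: [0.0, 0.1, 0.7]
opening: 0.0002
gripper_force: 0.0
```

```bash
python3 -c "
from h import *
tt();leaf()"
```

```text
table x,y mm 17.9 1.4 tip z 292.8 tool z [ 0.  0. -1.] F [0.  0.1 0.7] t 14.35 open 0.00019227461465393244 q [ 0.08 -0.06  1.55  0.    1.65  0.28]
leaf 0.34601748 1063 end x,z 0.09190201572194637 0.12303737983230079
```

The leaf reads 0.346 rad. I'll take one more look before handing in.

```bash
python3 -c "
from h import *
c=leaf();c['color']=cv2.resize(c['color'][160:400,120:440],None,fx=2,fy=2);save(c,'pics/end.png')"
```

```text
leaf 0.34598935 1057 end x,z 0.09220888425243536 0.12298863183811974
```

View pics/end.png

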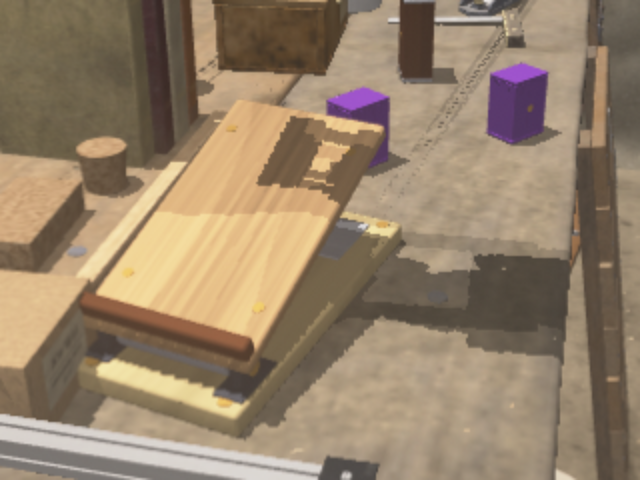

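The leaf rests steadily at 20 degrees, with its free end at about (310,115), and the arm is clear. The tall block and the purple ones are undisturbed.

```bash
python3 -c "
from plant import robot
print(robot.close_job())"
```

```text
the job is handed in; nothing more can be done
None
```

The job is handed in: the short block was placed upright about 2 mm from the pad's middle, the leaf rests on it at a measured 0.346 rad (about 20°), and the tall block was not touched; no verdict was returned.

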